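Show a guest the washer's detergent

TASK

Show a guest how to get a wash going: press the washer's red power button right down and let it come back up, then point at the blue-capped detergent bottle, and then at the blue detergent flap on the washer where it goes. Point with the fingertips just above the middle of the cap and then of the flap, a few centimetres away at most, and stay about a second at each without touching it. Do not press the other buttons, pick up or open anything, or disturb the other things.

Things in the scene. Friction and masses are not known exactly. Their poses are not given: they have to be found in the camera images.
- power_top (a point): Centre of the top of the red round power button, 26 mm across, at the right end (as the robot sees it) of the beige control band along the washer's near edge; top 7 mm above the band, which is 133 mm above the counter. The point goes down with the button. Its x axis points from the washer's near edge to its back, y to the washer's left, z up.
- power (a joint): How far the power button is pressed, in m: 0 up, 0.005 fully down. Sprung: it gives way at about 1 N, is fully down at about 4.6 N, and comes back up by itself.
- start_top (a point): Centre of the top of the green round start button, 34 mm across, 64 mm to the left of the power button on the same band and as high. Not to be pressed. The white washer (560 mm wide, 570 mm deep, fixed) stands ahead of the robot: near edge 53 mm in front of the buttons, closed lid 138 mm and rear housing 183 mm above the counter.
- start (a joint): How far the start button is pressed, in m: 0 up, 0.005 fully down. Sprung: it gives way at about 1 N, is fully down at about 4.6 N, and comes back up by itself.
- course (a joint): How far the small grey course button (18 mm across, 50 mm to the left of the start button) is pressed, in m, 0 to 0.005, sprung like the others. Not to be pressed.
- detergent_cap (a point): The top centre of the blue screw cap of the detergent bottle. The three bottles have one shape: white, rounded-rectangular body 48 x 72 mm and 132 mm high, shoulder, then the cap, 36 mm across; the cap's flat top, this point, is 185 mm above the counter. Stands upright and loose on the counter to the left of the washer, 0.2 to 0.55 kg; tips easily. The three bottles swap places.
- softener_cap (a point): The top centre of the pink screw cap of the softener bottle. The three bottles have one shape: white, rounded-rectangular body 48 x 72 mm and 132 mm high, shoulder, then the cap, 36 mm across; the cap's flat top, this point, is 185 mm above the counter. Stands upright and loose on the counter to the left of the washer, 0.2 to 0.55 kg; tips easily. The three bottles swap places.
- bleach_cap (a point): The top centre of the yellow screw cap of the bleach bottle. The three bottles have one shape: white, rounded-rectangular body 48 x 72 mm and 132 mm high, shoulder, then the cap, 36 mm across; the cap's flat top, this point, is 185 mm above the counter. Stands upright and loose on the counter to the left of the washer, 0.2 to 0.55 kg; tips easily. The three bottles swap places.
- detergent_flap_mid (a point): Centre of the upper face of the blue detergent flap: a closed, flat flap 62 mm (x, near to far) by 90 mm (y, across), 6 mm thick, with a small white disc in its middle, lying on the left end of the washer's control band; its upper face is 139 mm above the counter. x points to the washer's back, y to its left, z up.
- detergent_flap: The same blue flap; origin at the middle of its far edge, on its underside, where it is hinged (31 mm in x and 6 mm in z from the flap's centre point); loose on its hinge, stays shut by its weight (0.04 kg). Lies flat when shut.
- softener_flap: The pink softener flap, same size, 115 mm to the right of the blue one; origin at the middle of its far edge, on its underside. Lies flat when shut.
- spray: Green spray bottle with a white trigger head, 55 x 80 mm, 173 mm high, loose on the counter; origin under its middle.
- cup: Clear measuring cup, 64 mm across, 55 mm high, loose on the washer's lid; origin under its middle.
- lintbrush: Red lint brush, 215 mm long, 40 mm wide, 21 mm high, lying loose on the washer's lid; origin on its underside where the handle meets the head, which points to x.
- detergent: The blue-capped detergent bottle itself; origin under its middle, 185 mm below the top of its cap; x and y along its 48 and 72 mm sides.
Mind the look-alikes: they are no part of the job. What is shaped like the part that bears softener_cap but purple is not meant.

How it is judged:
By the outcome, as a careful person would: the job done as asked, in the order asked, and still so for the second after the job is handed in, with the robot touching nothing.
It also fails if it takes over 54 s, if anything falls off the work surface, if the arm or the gripper's body presses on something with over 40 N, if the wrist force passes 120 N, or if a joint passes its speed limit or range.

ROBOT

A 6-joint arm with a two-finger parallel gripper is mounted at the origin on the work surface. World frame = base frame: x ahead of the robot, y to its left, z up, the work surface at z = 0. Lengths are in m, angles in rad, forces in N, time in s.
With the tool pointing down it reaches from about 0.425 to 0.95 m from the base axis. Payload 3.5 kg.
Tool frame: the origin (TCP) lies on the centre line of the jaws, within the pads' length; the fingertips stand 14 mm ahead of it and the grasp point (between the pads) lies 5 mm behind it (ctrl.finger_overhang is the distance from the TCP to the fingertips, in m); z points along the fingers, y is the line along which they close (so a half turn about z gives the same grasp; the last joint's range is limited). The gripper opens to 85 mm and grips with 20 to 120 N. Pads are 22 mm wide; open, the fingers measure 114 mm over their backs; the gripper's body (76 mm by 85 mm) begins 54 mm behind the grasp point. The pads swing forward as they close: fully open they stand 13 mm farther back than shut.
Start: joints at [1.154, 0.286, 1.577, -0, 1.279, -0.15], TCP at [0.178, 0.651, 0.245] pointing down, gripper open.
Joint ranges: [-2.77, 2.77], [-0.9, 2.22], [0.21, 2.48], [-1.53, 4.67], [0.24, 2.81], [-2.84, 2.84]. Speed limits (rad/s): [2.79, 2.79, 3.14, 3.14, 3.14, 3.14].

INTERFACE

Orientations are given as a unit quaternion [x, y, z, w].
In Python, from plant import ctrl gives the robot as it stands.
- The arm moves only by the tool send_rows, never from a script. Its argument "moves" is text: rows parted by semicolons, each of 7 numbers parted by spaces: the turn, a rotation vector about the tool's x, y, z in units of 360 degrees (1.0 is 360 degrees), then the shift along the tool's x, y, z in units of 20 cm (1.0 is 20 cm), then the gripper's target within -1 to 1 (fully open at 1, half-way at 0, shut at -1). A call has 1 to 12 rows; each row is the pose to reach, as a shift and turn from the pose commanded when the call began, along the tool's axes at that moment, turning the shorter way round; what a row does not reach only later rows make up. A row lasts 1/8 s, in which the tool goes at most 62.5 mm and 10.7 degrees, less where a joint would pass 70% of its speed; a pose out of reach is approached as far as the arm can. A call with a number of a shift or a turn outside -1 to 1 is refused whole. A call with a gripper value outside its range is refused whole. The fingers move at their own pace and stop on an object; "newtons" is the grip in N (left out, the last holds). Time passes only in rows, so rows that repeat a pose let the fingers close. It gives the time, the measured TCP pose, the force, the opening and the grip force at its end, in the units of the state.
- ctrl.get_state(): the state, without advancing time (a new reading comes with each control period).
- ctrl.read_camera(name): name is "side" or "top"; returns a dict with "image" (480x640x3 uint8, red, green, blue), "fovy" (degrees; the focal length in pixels is half the picture's height over the tangent of half this angle, whatever the lens; pixels are square), "cx", "cy" (the principal point, pixels), "extrinsics" (4x4, takes a point from camera to world coordinates). Camera axes: x right, y up, looking along -z (the intrinsics and any distortion apply to the point x, -y, -z); pixel columns grow to the right and rows downward; lengths in m; the calibration is good to about 2 mm. A picture is of the moment at which its call begins. There is no depth.
- ctrl.sign_off(): hands the job in; it is judged then, once.
The state is a dict: "time": time; "qpos": joint angles; "dq": joint speeds; "joint_efforts": joint torques, N m; "eef_pos": TCP position; "tcp_rot": TCP orientation; "contact_force": force on the tool from outside, world axes, zero at the start; "wrist_torque": the same for the moment, N m; "opening": opening from 0.0 (shut) to 1.0 (fully open); "finger_force": force on a finger pad.
Only numpy, scipy, OpenCV 4.12 (cv2) and the standard library are available. Lean on these libraries where they do the work, as an engineer would, in place of code of your own. Each camera call takes 0.05 s, during which the arm holds its last target. There are 200 camera calls.

## Working session

There is one attempt and no reset: what is moved stays moved. The work goes in short steps, Python scripts to look and compute and a tool call to move; the robot and the scene stay as the last step left them, time stands still between calls to the robot, and variables do not carry over. Pictures are saved under pics/ and viewed, at most 10 in all, crops included, and the job is handed in when it is done.

Besides the shell and the picture viewer there is one more tool, called after "Emit:" by a JSON object that holds its "fn" and its "kwargs". send_rows: Moves the arm, as the interface text tells. Its arguments: {"type":"object","properties":{"moves":{"type":"string"},"newtons":{"type":"number"}},"required":["moves"]}

```bash
mkdir -p pics
cat > h.py <<'E'
import numpy as np, cv2
from plant import ctrl
def snap(n,f):
    c=ctrl.read_camera(n); cv2.imwrite('pics/'+f,c['image'][:,:,::-1]); np.savez(n+'.npz',**{k:c[k] for k in('image','fovy','cx','cy','extrinsics')},d=np.array(str({k:v for k,v in c.items() if k not in('image',)}))); return c
def px2w(c,u,v,z):
    f=240/np.tan(np.radians(float(c['fovy']))/2); E=np.array(c['extrinsics'])
    d=E[:3,:3]@np.array([(u-c['cx'])/f,-(v-c['cy'])/f,-1]); o=E[:3,3]
    return o+d*(z-o[2])/d[2]
def w2px(c,p):
    f=240/np.tan(np.radians(float(c['fovy']))/2); E=np.array(c['extrinsics'])
    q=E[:3,:3].T@(np.array(p)-E[:3,3]); return c['cx']+f*q[0]/-q[2], c['cy']-f*q[1]/-q[2]
E
python3 - <<'E'
from h import *
for n in('top','side'):
    c=snap(n,n+'1.png'); print({k:v for k,v in c.items() if k!='image'})
print(ctrl.get_state())
E
```

```text
{'fovy': 48.00153096434401, 'cx': 318.0529096700646, 'cy': 226.56731647295283, 'extrinsics': array([[-0.00492501,  0.99706489, -0.0764026 ,  0.43798092],
       [-0.99997662, -0.00454816,  0.0051057 ,  0.08827646],
       [ 0.00474323,  0.07642596,  0.99706398,  1.36444841],
       [ 0.        ,  0.        ,  0.        ,  1.        ]])}
{'fovy': 42.445408420037154, 'cx': 319.1580234696539, 'cy': 247.1565304221823, 'extrinsics': array([[ 9.99585152e-01,  1.17923055e-03, -2.87773002e-02,
         4.90988351e-01],
       [-2.43409881e-02,  5.68699815e-01, -8.22184917e-01,
        -1.27657695e+00],
       [ 1.53960997e-02,  8.22544303e-01,  5.68492594e-01,
         1.06902171e+00],
       [ 0.00000000e+00,  0.00000000e+00,  0.00000000e+00,
         1.00000000e+00]])}
{'time': 0.1, 'qpos': array([ 1.15395196e+00,  2.87127576e-01,  1.57808077e+00, -7.67790963e-06,
        1.27861868e+00, -1.50043478e-01]), 'dq': array([ 0.00074095, -0.00219104, -0.00221428,  0.00086396, -0.00072627,
        0.00011119]), 'joint_efforts': array([ 5.35205527e-04, -4.07295012e+01, -2.93699795e+01, -1.50548844e-04,
        3.43803164e-03,  2.35461975e-06]), 'eef_pos': array([0.17772188, 0.65057287, 0.24402464]), 'tcp_rot': array([ 1.33003956e-01,  9.91114877e-01, -1.07363323e-03, -3.08907360e-04]), 'contact_force': array([-0.38442568, -0.66214572,  0.25668838]), 'wrist_torque': array([ 0.01641239,  0.01478175, -0.00021124]), 'finger_force': 0.0, 'opening': 0.9978199721072619}
```

View pics/top1.png

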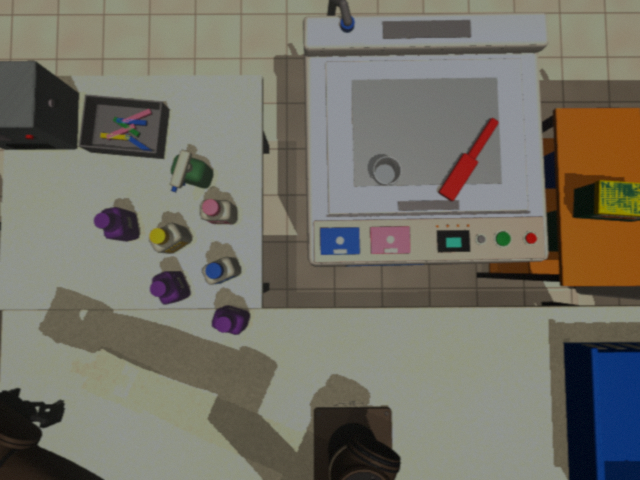

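View pics/side1.png

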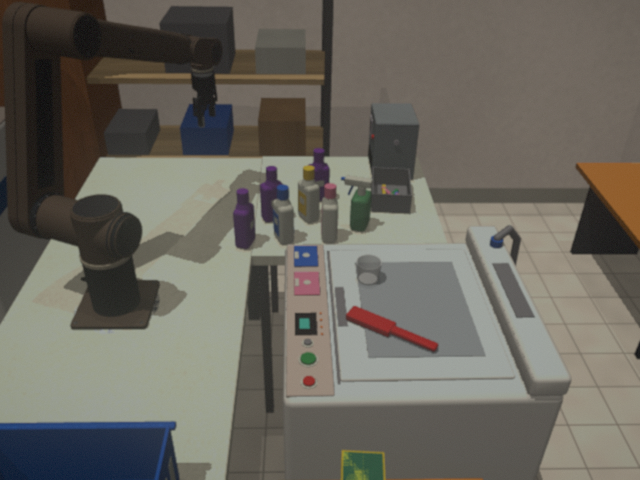

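The top picture shows the red power button at (531,239), green start at (503,239), blue flap at (340,241) and blue cap at (213,270). Candidates:
- **Power button:** the red button, or the red lint brush (468,160). I choose the button.
- **Detergent cap:** blue (213,270), or pink (209,207), yellow (158,236), or purple (103,220), (159,287), (229,325). The blue tap (347,25) is no cap. I choose the blue cap.
- **Flap:** blue (340,241), or pink (390,240). I choose the blue one.

```bash
cat > m.py <<'E'
from h import *
def blob(c,box,kind):
    u0,v0,u1,v1=box; im=c['image'][v0:v1,u0:u1].astype(int); r,g,b=im[...,0],im[...,1],im[...,2]
    m={'r':(r>g+60)&(r>b+60),'g':(g>r+30)&(g>b+20),'b':(b>r+50)&(b>g+25)}[kind].astype(np.uint8)
    n,l,s,ce=cv2.connectedComponentsWithStats(m); k=1+s[1:,4].argmax(); return ce[k]+[u0,v0],s[k]
if __name__=='__main__':
    T,S=np.load('top.npz'),np.load('side.npz')
    for nm,k,z,bt,bs in [('power','r',.14,(518,225,545,252),(298,372,322,390)),('start','g',.14,(490,226,515,252),(296,348,322,368)),
      ('cap','b',.185,(200,255,228,285),(272,182,296,202)),('flap','b',.139,(318,222,362,258),(290,244,322,270))]:
        a,sa=blob(T,bt,k); b,sb=blob(S,bs,k)
        print(nm,a.round(1),sa[2:],px2w(T,*a,z).round(4),'side',b.round(1),sb[2:],px2w(S,*b,z).round(4))
    a=T['image'][190:345,80:380]; 
    b=T['image'][215:270,300:560]
    o=np.zeros((590,800,3),np.uint8); A=cv2.resize(a,(740,382)); B=cv2.resize(b,(800,169)); o[:382,:740]=A; o[400:569]=B
    cv2.imwrite('pics/crop.png',o[:,:,::-1])
E
python3 m.py
```

```text
power [531.  237.9] [11 11 92] [ 0.5036 -0.4031  0.14  ] side [308.5 380.2] [12  9 82] [ 0.505  -0.4044  0.14  ]
start [502.9 238.5] [ 15  14 163] [ 0.5027 -0.339   0.14  ] side [307.6 357.8] [ 14  11 122] [ 0.5039 -0.3413  0.14  ]
cap [213.2 270.2] [ 16  15 190] [0.434  0.3111 0.185 ] side [281.9 187.3] [11  6 49] [0.4345 0.3093 0.185 ]
flap [339.4 239.8] [ 39  27 874] [0.5014 0.0335 0.139 ] side [306. 256.] [ 22  20 355] [0.5031 0.0281 0.139 ]
```

View pics/crop.png

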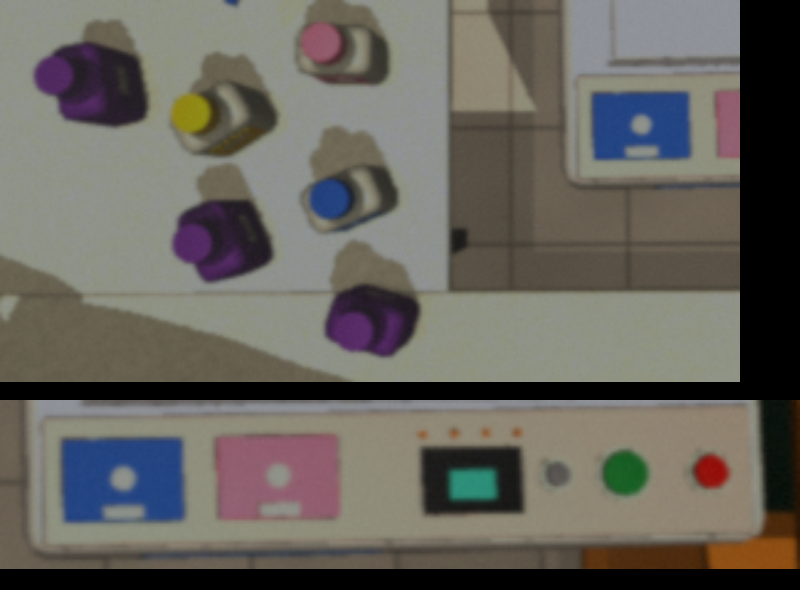

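The crop confirms the choice: blue cap on a white body, blue flap with its white disc centred, and red button at the right end. Both cameras agree to a few mm, and power to start measures 64 mm as given. I move now, squaring the tool to the world axes, shutting the fingers and rising.

Emit:
{"fn": "send_rows", "kwargs": {"moves": "0 0 -0.01 0 0 -0.1 -1; 0 0 -0.02 -0.1 -0.03 -0.2 -1; 0 0 -0.0425 -0.3 -0.08 -0.3 -1; 0 0 -0.0425 -0.55 -0.15 -0.3 -1; 0 0 -0.0425 -0.8 -0.22 -0.3 -1; 0 0 -0.0425 -0.96 -0.26 -0.3 -1; 0 0 -0.0425 -0.96 -0.26 -0.3 -1; 0 0 -0.0425 -0.96 -0.26 -0.3 -1", "newtons": 20}}

```text
time: 1.1
eef_pos: [0.3489, 0.5504, 0.3048]
tcp_rot: [-0.0, 1.0, -0.0, -0.001]
contact_force: [-0.1, 0.5, 0.3]
opening: 0.002
finger_force: 0.0
```

```bash
python3 -c "
from plant import ctrl;print(ctrl.finger_overhang, ctrl.get_state())"
```

```text
0.014 {'time': 1.1, 'qpos': array([ 8.50207858e-01,  1.98099192e-01,  1.57376084e+00,  5.78365424e-04,
        1.37070843e+00, -7.20963781e-01]), 'dq': array([ 0.01822041, -0.00045365, -0.00154344, -0.00151617, -0.00060492,
       -0.00119577]), 'joint_efforts': array([-7.64109492e-01, -3.78595161e+01, -3.00954330e+01, -2.94392765e-02,
       -3.22833388e-03, -2.82833025e-04]), 'eef_pos': array([0.34888378, 0.55043337, 0.30481618]), 'tcp_rot': array([-1.30041606e-04,  9.99999832e-01, -1.79536407e-04, -5.34908568e-04]), 'contact_force': array([-0.0669105 ,  0.53096517,  0.27068355]), 'wrist_torque': array([ 0.03420063, -0.04606312, -0.04862599]), 'finger_force': 0.0, 'opening': 0.0022648536793146057}
```

Emit:
{"fn": "send_rows", "kwargs": {"moves": "0 0 0 -0.2 -0.2 0 -1; 0 0 0 -0.4 -0.45 0 -1; 0 0 0 -0.6 -0.7 0 -1; 0 0 0 -0.775 -0.95 0 -1"}}

```text
time: 1.6
eef_pos: [0.5034, 0.3615, 0.3053]
tcp_rot: [-0.001, 1.0, 0.0, -0.0]
contact_force: [0.5, 0.1, 0.1]
opening: -0.003
finger_force: 0.0
```

Emit:
{"fn": "send_rows", "kwargs": {"moves": "0 0 0 0 -0.25 0 -1; 0 0 0 0 -0.5 0 -1; 0 0 0 0 -0.75 0 -1; 0 0 0 0 -0.95 0 -1"}}

```text
time: 2.1
eef_pos: [0.5028, 0.1713, 0.3054]
tcp_rot: [-0.001, 1.0, 0.0, 0.0]
contact_force: [0.7, 0.3, -0.1]
opening: -0.001
finger_force: 0.0
```

Emit:
{"fn": "send_rows", "kwargs": {"moves": "0 0 0 0 -0.25 0 -1; 0 0 0 0 -0.5 0 -1; 0 0 0 0 -0.75 0 -1; 0 0 0 0 -0.95 0 -1"}}

```text
time: 2.6
eef_pos: [0.5034, -0.0187, 0.3054]
tcp_rot: [-0.001, 1.0, 0.0, 0.0]
contact_force: [1.0, 1.1, -0.5]
opening: -0.001
finger_force: 0.0
```

Emit:
{"fn": "send_rows", "kwargs": {"moves": "0 0 0 0 -0.25 0 -1; 0 0 0 0 -0.5 0 -1; 0 0 0 0 -0.75 0 -1; 0 0 0 0 -0.95 0 -1"}}

```text
time: 3.1
eef_pos: [0.5039, -0.2087, 0.3053]
tcp_rot: [-0.001, 1.0, 0.0, 0.0]
contact_force: [-0.3, 0.3, -0.4]
opening: 0.006
finger_force: 0.0
```

Emit:
{"fn": "send_rows", "kwargs": {"moves": "0 0 0 0 -0.25 0 -1; 0 0 0 0 -0.5 0 -1; 0 0 0 0 -0.75 0 -1; 0 0 0 0 -0.96 0.2 -1; 0 0 0 0 -0.96 0.45 -1; 0 0 0 0 -0.96 0.55 -1; 0 0 0 0 -0.96 0.55 -1"}}

```text
time: 3.98
eef_pos: [0.5038, -0.3986, 0.1938]
tcp_rot: [-0.001, 1.0, 0.001, -0.001]
contact_force: [1.1, -0.1, -0.2]
opening: 0.002
finger_force: 0.0
```

```bash
python3 -c "
from h import *
c=snap('side','side2.png'); s=ctrl.get_state(); print(s['eef_pos'],s['contact_force'])
cv2.imwrite('pics/s2.png',cv2.resize(c['image'][270:430,220:400],None,fx=4,fy=3.7)[:,:,::-1])"
```

```text
[ 0.50460328 -0.39953703  0.19614287] [-0.02434105  0.30223468  0.85333351]
```

View pics/s2.png

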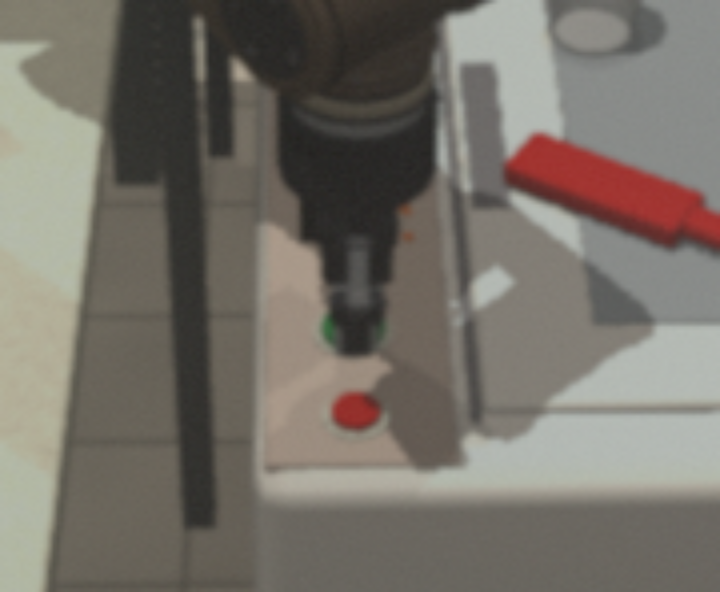

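Picture: shut fingertips hang about 40 mm over the red button (355,410 in the crop), in line with it. I descend to just above it, then press.

Emit:
{"fn": "send_rows", "kwargs": {"moves": "0 0 0 0 -0.02 0.1 -1; 0 0 0 0 -0.02 0.16 -1; 0 0 0 0 -0.02 0.18 -1; 0 0 0 0 -0.02 0.18 -1; 0 0 0 0 -0.02 0.18 -1"}}

```text
time: 4.65
eef_pos: [0.5039, -0.4046, 0.1599]
tcp_rot: [-0.0, 1.0, -0.0, 0.0]
contact_force: [0.5, -0.5, 0.6]
opening: 0.004
finger_force: 0.0
```

Emit:
{"fn": "send_rows", "kwargs": {"moves": "0 0 0 0 0 0.015 -1; 0 0 0 0 0 0.025 -1; 0 0 0 0 0 0.035 -1; 0 0 0 0 0 0.042 -1; 0 0 0 0 0 0.047 -1; 0 0 0 0 0 0.047 -1; 0 0 0 0 0 0.047 -1"}}

```text
time: 5.52
eef_pos: [0.5038, -0.4044, 0.1503]
tcp_rot: [-0.0, 1.0, -0.0, 0.0]
contact_force: [-0.6, 1.3, 3.6]
opening: -0.001
finger_force: 1.8
```

Emit:
{"fn": "send_rows", "kwargs": {"moves": "0 0 0 0 0 0.005 -1; 0 0 0 0 0 0.01 -1; 0 0 0 0 0 0.01 -1; 0 0 0 0 0 0.01 -1"}}

```text
time: 6.02
eef_pos: [0.5038, -0.4044, 0.149]
tcp_rot: [-0.0, 1.0, -0.0, -0.0]
contact_force: [-3.7, 1.3, 7.4]
opening: 0.003
finger_force: 3.7
```

Emit:
{"fn": "send_rows", "kwargs": {"moves": "0 0 0 0 0 0.005 -1; 0 0 0 0 0 0.005 -1; 0 0 0 0 0 0.005 -1; 0 0 0 0 0 0.005 -1"}}

```text
time: 6.52
eef_pos: [0.5038, -0.4044, 0.149]
tcp_rot: [-0.0, 1.0, -0.0, -0.0]
contact_force: [-3.9, 3.8, 10.4]
opening: -0.002
finger_force: 5.2
```

Bottomed out: z holds at 0.149 while the force climbs past 10 N. I release, look at the button, then cross to the cap.

Emit:
{"fn": "send_rows", "kwargs": {"moves": "0 0 0 0 0 -0.02 -1; 0 0 0 0 0 -0.05 -1; 0 0 0 0 0 -0.15 -1; 0 0 0 0 0 -0.4 -1; 0 0 0 0 0 -0.65 -1; 0 0 0 0 0.2 -0.8 -1; 0 0 0 0 0.45 -0.8 -1; 0 0 0 0 0.7 -0.8 -1; 0 0 0 0 0.9 -0.8 -1"}}

```text
time: 7.65
eef_pos: [0.5036, -0.2226, 0.308]
tcp_rot: [-0.0, 1.0, -0.0, 0.001]
contact_force: [0.4, -0.4, 0.3]
opening: -0.004
finger_force: 0.0
```

Emit:
{"fn": "send_rows", "kwargs": {"moves": "0 0 0 0 0.25 0 -1; 0 0 0 0 0.5 0 -1; 0 0 0 0 0.75 0 -1; 0 0 0 0 0.95 0 -1"}}

```text
time: 8.15
eef_pos: [0.5035, -0.0325, 0.3079]
tcp_rot: [-0.0, 1.0, -0.0, 0.001]
contact_force: [0.3, 0.3, -0.5]
opening: -0.001
finger_force: 0.0
```

Emit:
{"fn": "send_rows", "kwargs": {"moves": "0 0 0 0 0.25 0 -1; 0 0 0 0 0.5 0 -1; 0 0 0 0 0.75 0 -1; 0 0 0 0 0.95 0 -1"}}

```text
time: 8.65
eef_pos: [0.5034, 0.1576, 0.3079]
tcp_rot: [-0.001, 1.0, 0.0, 0.001]
contact_force: [0.0, -0.5, 0.6]
opening: 0.001
finger_force: 0.0
```

Emit:
{"fn": "send_rows", "kwargs": {"moves": "0 0 0 0.1 0.2 0 -1; 0 0 0 0.2 0.4 0 -1; 0 0 0 0.3 0.6 0 -1; 0 0 0 0.35 0.77 0 -1; 0 0 0 0.35 0.77 0.1 -1; 0 0 0 0.35 0.77 0.1 -1"}}

```text
time: 9.4
eef_pos: [0.4326, 0.3088, 0.2846]
tcp_rot: [-0.0, 1.0, -0.001, -0.002]
contact_force: [0.4, -0.6, -0.2]
opening: -0.006
finger_force: 0.0
```

```bash
python3 -c "
from h import *; from m import blob
c=snap('side','side3.png'); t=snap('top','top3.png'); s=ctrl.get_state(); print(s['eef_pos'],s['contact_force'])
a,_=blob(c,(272,182,296,202),'b');print(a,px2w(c,*a,.185)); print(w2px(c,s['eef_pos']-[0,0,.014]))
a,q=blob(t,(518,225,545,252),'r');print(a,q)
a,q=blob(c,(298,372,322,390),'r');print(a,q)
o=np.vstack([cv2.resize(c['image'][130:260,220:400],(720,520))]);cv2.imwrite('pics/s3.png',o[:,:,::-1])"
```

```text
[0.43374405 0.3086997  0.28644185] [-0.48728058 -0.12962102  0.90205771]Traceback (most recent call last):
  File "<string>", line 4, in <module>
    a,_=blob(c,(272,182,296,202),'b');print(a,px2w(c,*a,.185)); print(w2px(c,s['eef_pos']-[0,0,.014]))
        ~~~~^^^^^^^^^^^^^^^^^^^^^^^^^
  File "m.py", line 5, in blob
    n,l,s,ce=cv2.connectedComponentsWithStats(m); k=1+s[1:,4].argmax(); return ce[k]+[u0,v0],s[k]
                                                      ~~~~~~~~~~~~~~^^
ValueError: attempt to get argmax of an empty sequence
```

```bash
python3 -c "
from h import *; from m import blob
c=np.load('side.npz');t=np.load('top.npz')
print(w2px(c,[.434,.309,.272]))
for d,b in((t,(518,225,545,252)),(c,(298,372,322,390))): print(blob(d,b,'r'))
cv2.imwrite('pics/s3.png',cv2.resize(c['image'][130:260,220:400],(720,520))[:,:,::-1])"
```

```text
(np.float64(281.18729036184027), np.float64(160.50878571361426))
(array([531.        , 237.89247312]), array([ 8,  8, 11, 11, 93], dtype=int32))
(array([308.45783133, 380.24096386]), array([ 5,  4, 12,  9, 83], dtype=int32))
```

View pics/s3.png

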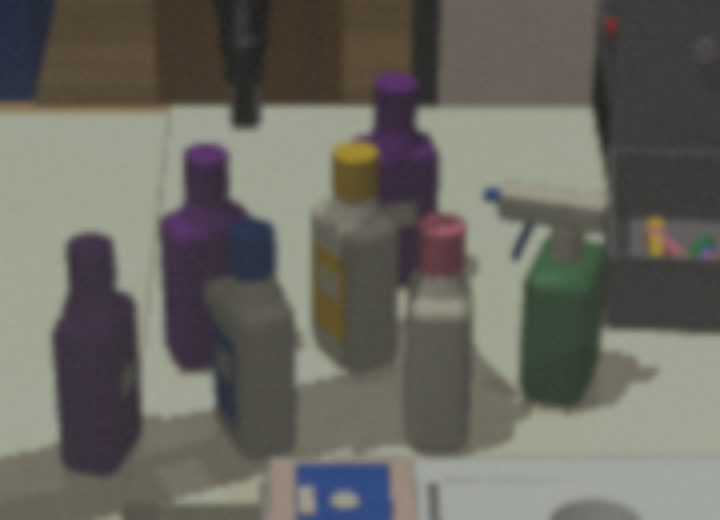

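The button is back up: same pixels as before pressing. The shut fingertips at crop (245,122) are straight above the undisturbed blue cap (251,228). I lower to about 20 mm above and dwell.

Emit:
{"fn": "send_rows", "kwargs": {"moves": "0 0 0 0 0.005 0.12 -1; 0 0 0 0 0.005 0.22 -1; 0 0 0 0 0.005 0.3 -1; 0 0 0 0 0.005 0.33 -1; 0 0 0 0 0.005 0.33 -1; 0 0 0 0 0.005 0.33 -1"}}

```text
time: 10.25
eef_pos: [0.4341, 0.3108, 0.222]
tcp_rot: [-0.0, 1.0, 0.0, 0.001]
contact_force: [0.1, 0.3, 0.1]
opening: 0.001
finger_force: 0.0
```

Emit:
{"fn": "send_rows", "kwargs": {"moves": "0 0 0 0 0 0 -1; 0 0 0 0 0 0 -1; 0 0 0 0 0 0 -1; 0 0 0 0 0 0 -1; 0 0 0 0 0 0 -1; 0 0 0 0 0 0 -1; 0 0 0 0 0 0 -1; 0 0 0 0 0 0 -1; 0 0 0 0 0 0 -1; 0 0 0 0 0 0 -1; 0 0 0 0 0 0 -1; 0 0 0 0 0 0 -1"}}

```text
time: 11.75
eef_pos: [0.4336, 0.3107, 0.2209]
tcp_rot: [-0.0, 1.0, -0.0, -0.0]
contact_force: [0.3, 0.0, -0.1]
opening: 0.005
finger_force: 0.0
```

```bash
python3 -c "
from h import *
c=snap('side','side4.png'); s=ctrl.get_state(); print(s['eef_pos'],s['contact_force'])
cv2.imwrite('pics/s4.png',cv2.resize(c['image'][130:260,220:400],(720,520))[:,:,::-1])"
```

```text
[0.4335762  0.31064883 0.22092681] [-0.37132361 -0.30708286  0.48160155]
```

View pics/s4.png

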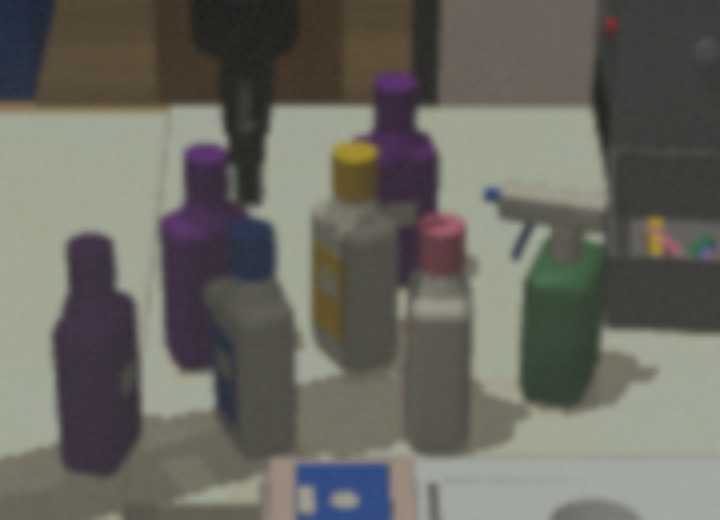

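The fingertips (250,200) stand about 2 cm over the blue cap (250,230), with nothing disturbed. On to the flap.

Emit:
{"fn": "send_rows", "kwargs": {"moves": "0 0 0 0 0 -0.15 -1; 0 0 0 0 0 -0.35 -1; 0 0 0 -0.05 -0.15 -0.4 -1; 0 0 0 -0.15 -0.35 -0.4 -1; 0 0 0 -0.25 -0.6 -0.4 -1; 0 0 0 -0.34 -0.85 -0.4 -1"}}

```text
time: 12.55
eef_pos: [0.502, 0.1393, 0.3011]
tcp_rot: [-0.0, 1.0, 0.0, 0.0]
contact_force: [-0.1, -0.7, 0.5]
opening: 0.003
finger_force: 0.0
```

Emit:
{"fn": "send_rows", "kwargs": {"moves": "0 0 0 0 -0.25 0 -1; 0 0 0 0 -0.45 0 -1; 0 0 0 0 -0.545 0.1 -1; 0 0 0 0 -0.545 0.3 -1; 0 0 0 0 -0.545 0.5 -1; 0 0 0 0 -0.545 0.6 -1; 0 0 0 0 -0.545 0.63 -1; 0 0 0 0 -0.545 0.63 -1; 0 0 0 0 -0.545 0.63 -1"}}

```text
time: 13.68
eef_pos: [0.5026, 0.0316, 0.1764]
tcp_rot: [-0.0, 1.0, -0.0, 0.001]
contact_force: [0.3, -0.4, -0.4]
opening: 0.004
finger_force: 0.0
```

Emit:
{"fn": "send_rows", "kwargs": {"moves": "0 0 0 0 0 0 -1; 0 0 0 0 0 0 -1; 0 0 0 0 0 0 -1; 0 0 0 0 0 0 -1; 0 0 0 0 0 0 -1; 0 0 0 0 0 0 -1; 0 0 0 0 0 0 -1; 0 0 0 0 0 0 -1; 0 0 0 0 0 0 -1; 0 0 0 0 0 0 -1; 0 0 0 0 0 0 -1; 0 0 0 0 0 0 -1"}}

```text
time: 15.18
eef_pos: [0.5016, 0.0317, 0.1749]
tcp_rot: [-0.0, 1.0, -0.0, -0.0]
contact_force: [0.1, 0.4, -0.5]
opening: 0.001
finger_force: 0.0
```

```bash
python3 -c "
from h import *
c=snap('side','side5.png'); s=ctrl.get_state(); print(s['eef_pos'],s['contact_force'])
cv2.imwrite('pics/s5.png',cv2.resize(c['image'][130:400,200:460],(578,600))[:,:,::-1])"
```

```text
[0.50163373 0.03166531 0.17493367] [-0.13595945 -0.38887156  0.47356192]
```

View pics/s5.png

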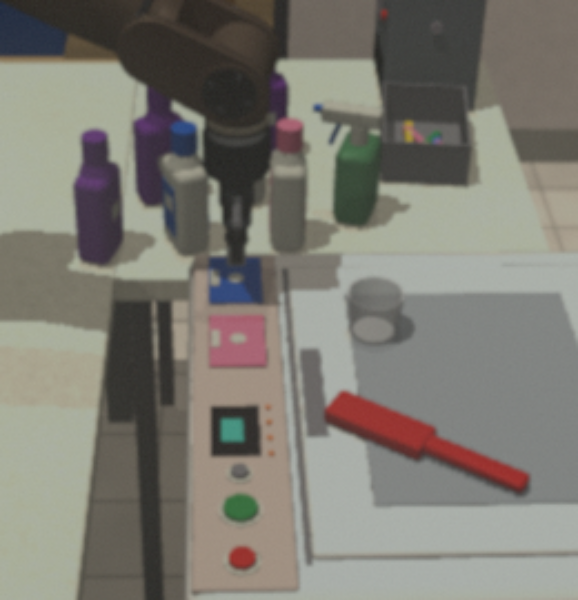

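The fingertips (237,262) stand over the middle of the blue flap, with the flap shut and everything in place. I hand in.

```bash
python3 -c "
from plant import ctrl;print(ctrl.sign_off())"
```

```text
the job is handed in; nothing more can be done
None
```

The job is handed in: I pressed the power button right down and it came back up, then pointed about 2 cm above the blue detergent cap and then the blue flap, over a second at each, disturbing nothing that showed in the pictures.

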